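# Set the speed of a blood tube roller mixer and start it

### The job

Blood tubes lie on the roller mixer, which is to run at its usual speed. With your fingertips, push the bar of the speed dial gently round until its white index line lines up with the one long scale line, then press the start button fully down and let it come up again. Do not pinch or lean on the dial, do not start the mixer before the speed is set, and leave the tubes on the rollers, the tube rack and the bottle where they are.

Things in the scene. Friction and masses are not known exactly. Their poses are not given: they have to be found in the camera images.
- mixer: Fixed roller mixer, white casing 260 (x) x 500 (y) x 110 mm high. Origin on the bench (z = 0) under the dial's axis; +x points away from the operator, +y along the rollers. Level pale grey control panel at height 110 mm on a housing from y = -65 to 65 mm; y = 65 to 405: six rollers along y, 40 mm apart, tops at 100 mm; then a 30 mm end block. Rocker switch and lamp at x = 98 are not used.
- dial_axis (a point): Point on the panel surface (height 110 mm) on the vertical axis of the dial, axes as the mixer's. Around it the panel carries eleven black scale lines, 27 degrees apart, starting 35.5 mm from the axis: ten short (6 mm) and one long (18 mm).
- long_line (a point): Inner end of the long scale line, the target, on the panel 35.5 mm from the dial's axis; the line runs radially outward from it. It is the seventh line clockwise, dial value 2.827.
- dial (a joint): Angle of the speed dial, 0 to 4.712 rad, growing clockwise from above. At value q the index line points 2.356 - q rad anticlockwise of the mixer's +x (so 135 degrees at 0). At 2.827 it points at the long line. It starts at 0.5 to 2.2. Friction 0.04 N m (about 2 N at the end of the bar); it stays where it is left.
- dial_bar (a point): Black bar of the dial: 48 long, 12 wide, upright sides from 5 to 27 mm above the panel, on a round black skirt (66 mm across, 5 high) that turns with it. This point: on the dial's axis at the bar's top (27 mm above the panel); x along the bar to its index end, z up. The bar reaches from x = -22 to 26 mm. A white index line runs along the top of the +x half, down that end and out over the skirt.
- index_mark (a point): Outer end of the white index line on the skirt, 31 mm from the dial's axis, 5 mm above the panel; it turns with the dial. Its x axis points outward along the index line.
- button_top (a point): Middle of the top face of the start button: the only round push button, grey, 22 mm across in a flat steel ring, on the panel 90 mm from the dial's axis on the mixer's -x side. When up, its top stands 10 mm above the panel.
- start_button (a joint): Travel of the start button: 0 up, 0.005 m fully down (about 5 N), sprung back up.
- tube_a: Capped blood tube, 16 mm thick, 102 mm long, lying loose along the rollers in the second groove from the operator. Origin on its axis, mid-length.
- tube_b: Capped blood tube like tube_a, in the fourth groove from the operator. Origin on its axis, mid-length.
- tube_rack: White rack 160 x 75 x 50 mm with eight upright tubes, 110 mm high in all, standing loose on the bench on the mixer's -y side. Origin at the centre of its underside.
- reagent_bottle: Small capped bottle, 40 mm across, 75 mm high, standing loose on the bench beside the panel housing (-y side), nearer the operator than the rack. Origin at the centre of its underside.

How it is judged:
On the way, in this order (a step that is already met when the one before it is completed fails the run):
1. the index line stands at the long scale line, at rest (value of joint dial between 2.722 and 2.932 rad and velocity of joint dial between -0.05 and 0.05 rad/s), for 0.2 s.
2. the start button is pressed fully down with the dial still set (value of joint dial between 2.722 and 2.932 rad and value of joint start_button above 0.004 m), for 0.05 s.
At the end, for the whole second after the job is handed in: The dial's index line is within 6 degrees (0.105 rad) of the long scale line, the start button has been pressed at least 4 of its 5 mm after that and is up again, and the tubes, rack and bottle are within 20 mm of where they were, rack and bottle upright (value of joint dial between 2.722 and 2.932 rad and value of joint start_button below 0.001 m and distance of each of tube_a, tube_b, tube_rack, reagent_bottle from where it was at the start of the episode below 0.02 m and angle between each of tube_rack, reagent_bottle's own z axis and vertical below 0.15 rad); the robot touches nothing.
It fails at once if the start button was pressed (over 3 mm) while the dial was not at the long line (value of joint start_button above 0.003 m and not (value of joint dial between 2.722 and 2.932 rad)).
It fails at once if the dial was pinched or leaned on (over 15 N between the fingers and the dial) (contact force between the fingers and dial above 15 N).
It fails at once if a tube, the rack or the bottle was lifted or pushed away (over 20 mm) (distance of any of tube_a, tube_b, tube_rack, reagent_bottle from where it was at the start of the episode above 0.02 m).
It also fails if it takes over 48 s, if anything falls off the work surface, if the arm or the gripper's body presses on something with over 40 N, if the wrist force passes 120 N, or if a joint passes its speed limit or range.

### The arm

A 6-joint arm with a two-finger parallel gripper is mounted at the origin on the work surface. World frame = base frame: x ahead of the robot, y to its left, z up, the work surface at z = 0. Lengths are in m, angles in rad, forces in N, time in s.
With the tool pointing down it reaches from about 0.425 to 0.95 m from the base axis. Payload 3.5 kg.
Tool frame: the origin (TCP) lies on the centre line of the jaws, within the pads' length; the fingertips stand 8 mm ahead of it and the grasp point (between the pads) lies 11 mm behind it; z points along the fingers, y is the line along which they close (so a half turn about z gives the same grasp; the last joint's range is limited). The gripper opens to 85 mm and grips with 20 to 120 N. Pads are 22 mm wide; open, the fingers measure 114 mm over their backs; the gripper's body (76 mm by 85 mm) begins 54 mm behind the grasp point. The pads swing forward as they close: fully open they stand 13 mm farther back than shut.
Start: joints at [1.119, 0.286, 1.577, -0, 1.279, -0.15], TCP at [0.201, 0.644, 0.239] pointing down, gripper open.
Joint ranges: [-2.77, 2.77], [-0.9, 2.22], [0.21, 2.48], [-1.53, 4.67], [0.24, 2.81], [-2.84, 2.84]. Speed limits (rad/s): [2.79, 2.79, 3.14, 3.14, 3.14, 3.14].

### API

Orientations are given as a unit quaternion [x, y, z, w].
In Python, from plant import ctrl gives the robot as it stands. The module is installed in compiled form; this text tells all that it offers.
- The arm moves only by the tool send_rows, never from a script. Its argument "steps" is a list of rows, each a list of 5 numbers: the shift along the tool's x, y, z in m, then the turn about the tool's z in degrees, then the opening, from -1 (shut) to 1 (fully open). A call has 1 to 12 rows; each row is the pose to reach, as a shift and turn from the pose commanded when the call began, along the tool's axes at that moment; what a row does not reach only later rows make up. A row lasts 1/10 s, in which the tool goes at most 50 mm and 8.59 degrees, less where a joint would pass 70% of its speed; a pose out of reach is approached as far as the arm can. A call with a gripper value outside its range is refused whole. The fingers move at their own pace and stop on an object; "squeeze" is the grip in N (left out, the last holds). Time passes only in rows, so rows that repeat a pose let the fingers close. It gives the time, the measured TCP pose, the force, the opening and the grip force at its end, in the units of the state.
- ctrl.get_state(): the state, without advancing time (a new reading comes with each control period).
- ctrl.read_camera(name): name is "scene" or "top" or "wrist"; returns the picture (420x560x3 uint8, red, green, blue); there is no depth.
- ctrl.calibration(name): a dict with "intrinsics" (3x3 intrinsics, pixels), "extrinsics" (4x4, takes a point from world to camera coordinates); the wrist camera has in their place "tool_from_camera" (4x4, takes a point from camera to tool coordinates, whose origin is the TCP and whose axes are the flange's). Camera axes: x right, y up, looking along -z (the intrinsics and any distortion apply to the point x, -y, -z); pixel columns grow to the right and rows downward; lengths in m; the calibration is good to about 2 mm. A picture is of the moment at which its call begins: read the wrist's pose just before it. calibration takes no time and is no camera call.
- ctrl.sign_off(): hands the job in; it is judged then, once.
The state is a dict: "time": time; "qpos": joint angles; "dq": joint speeds; "joint_efforts": joint torques, N m; "eef_pos": TCP position; "tcp_rot": TCP orientation; "contact_force": force on the tool from outside, world axes, zero at the start; "wrist_torque": the same for the moment, N m; "opening": opening from 0.0 (shut) to 1.0 (fully open); "finger_force": force on a finger pad.
Only numpy, scipy, OpenCV 4.12 (cv2) and the standard library are available. Lean on these libraries where they do the work, as an engineer would, in place of code of your own. Each camera call takes 0.05 s, during which the arm holds its last target. There are 200 camera calls.

## Working session

There is one attempt and no reset: what is moved stays moved. The work goes in short steps, Python scripts to look and compute and a tool call to move; the robot and the scene stay as the last step left them, time stands still between calls to the robot, and variables do not carry over. Pictures are saved under pics/ and viewed, at most 10 in all, crops included, and the job is handed in when it is done.

Besides the shell and the picture viewer there is one more tool, called after "Call:" by a JSON object that holds its "op" and its "data", one argument or row to a line. send_rows: Moves the arm, as the interface text tells. Its arguments: {"type":"object","properties":{"steps":{"type":"array","items":{"type":"array","items":{"type":"number"}}},"squeeze":{"type":"number"}},"required":["steps"]}

```bash
mkdir -p pics
cat > h.py <<'E'
import numpy as np,cv2
from plant import ctrl
from scipy.spatial.transform import Rotation as R
def pose():
    s=ctrl.get_state();T=np.eye(4);T[:3,:3]=R.from_quat(s["tcp_rot"]).as_matrix();T[:3,3]=s["eef_pos"];return T
def cam(n,T=None):
    c=ctrl.calibration(n);K=np.array(c["intrinsics"])
    W=T@np.array(c["tool_from_camera"]) if n=="wrist" else np.linalg.inv(np.array(c["extrinsics"]))
    return c,K,W
def ray(n,uv,T=None):
    c,K,W=cam(n,T);p=np.linalg.inv(K)@[uv[0],uv[1],1];d=W[:3,:3]@[p[0],-p[1],-p[2]];return W[:3,3],d/np.linalg.norm(d)
def onz(n,uv,z,T=None):
    o,d=ray(n,uv,T);return o+d*(z-o[2])/d[2]
def proj(n,P,T=None):
    c,K,W=cam(n,T);q=np.linalg.inv(W)@[*P,1];p=K@[q[0],-q[1],-q[2]];return p[:2]/p[2]
def shot(n,name):
    T=pose();im=np.array(ctrl.read_camera(n));cv2.imwrite("pics/"+name+".png",im[:,:,::-1]);np.save("pics/"+name+"_T.npy",T);return im,T
E
python3 - <<'E'
from h import *
np.set_printoptions(precision=4,suppress=True)
a,T=shot("top","top0");b,_=shot("wrist","w0");c,_=shot("scene","s0")
print(T);print(ctrl.calibration("wrist"));print(ctrl.calibration("top"))
cv2.imwrite("pics/m0.png",cv2.resize(np.hstack([a,b]),(800,300))[:,:,::-1])
E
```

```text
[[-0.9548  0.2972 -0.001   0.2003]
 [ 0.2972  0.9548 -0.0022  0.6439]
 [ 0.0003 -0.0024 -1.      0.2379]
 [ 0.      0.      0.      1.    ]]
{'intrinsics': array([[334.4519,   0.    , 277.4406],
       [  0.    , 334.4519, 208.9596],
       [  0.    ,   0.    ,   1.    ]]), 'tool_from_camera': array([[-0.0007,  0.9597,  0.2811,  0.0712],
       [ 1.    ,  0.0006,  0.0003, -0.0017],
       [ 0.0001,  0.2811, -0.9597, -0.135 ],
       [ 0.    ,  0.    ,  0.    ,  1.    ]])}
{'intrinsics': array([[527.1716,   0.    , 286.2801],
       [  0.    , 527.1716, 214.6194],
       [  0.    ,   0.    ,   1.    ]]), 'extrinsics': array([[ 0.0243, -0.9996, -0.0166, -0.0479],
       [ 0.9844,  0.021 ,  0.1746, -0.5757],
       [-0.1742, -0.0206,  0.9845, -1.0496],
       [ 0.    ,  0.    ,  0.    ,  1.    ]])}
```

View pics/top0.png

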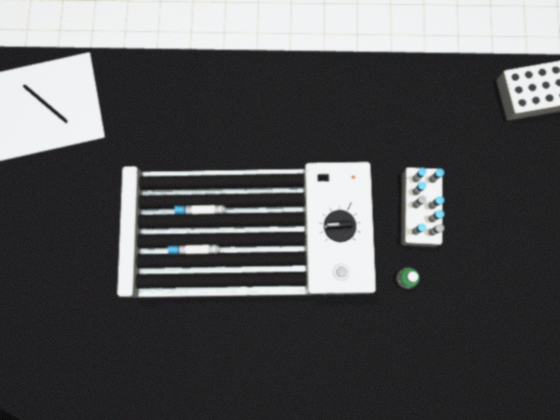

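View pics/w0.png

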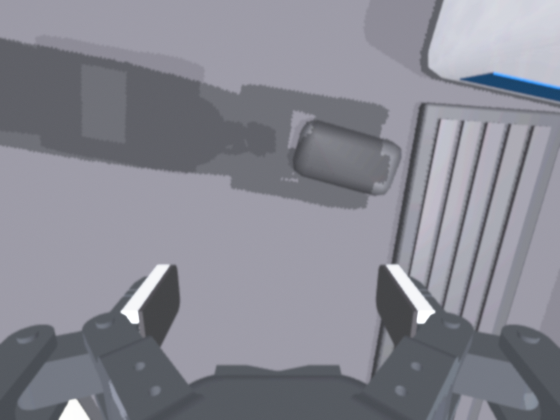

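The top view shows the dial near (340,226) with its index pointing left (+y), the long line near (350,205) and the button near (341,271). The wrist view only shows the far roller end. I'll get a coarse position from the top view, then go over the panel with the wrist camera.

Run:
```python
from h import *
np.set_printoptions(precision=4,suppress=True)
d=onz("top",(340,226),.12);b=onz("top",(341,271),.12)
print(d,b,onz("top",(350,205),.11), [onz("top",p,.11) for p in [(307,164),(370,163),(375,292),(308,292)]])
T=pose()
# target TCP for a view with camera axis over the dial at height ~0.33
tgt=(d+b)/2; o,_=ray("wrist",(277,209),T)
c=onz("wrist",(277,209),.12-.06,T); print("view now",c)
print(T[:3,:3].T@(tgt-c), proj("wrist",d,T))
```

```text
[ 0.5441 -0.141   0.12  ] [ 0.4571 -0.1435  0.12  ] [ 0.5881 -0.1612  0.11  ] [array([ 0.67 , -0.075,  0.11 ]), array([ 0.6745, -0.2009,  0.11  ]), array([ 0.4192, -0.2096,  0.11  ]), array([ 0.4162, -0.0813,  0.11  ])]
view now [0.2192 0.6355 0.06  ]
[-0.4998 -0.6591 -0.0589] [-233.6449  633.8421]
```

Call:
{"op": "send_rows", "data": {
  "steps": [
    [-0.28,-0.35,0,0,-0.45],
    [-0.28,-0.35,0,0,-0.45],
    [-0.28,-0.35,0,0,-0.45],
    [-0.28,-0.35,0,0,-0.45],
    [-0.28,-0.35,0,0,-0.45],
    [-0.28,-0.35,0,0,-0.45],
    [-0.28,-0.35,0,0,-0.45],
    [-0.28,-0.35,0,0,-0.45],
    [-0.28,-0.35,0,0,-0.45],
    [-0.28,-0.35,0,0,-0.45],
    [-0.28,-0.35,0,0,-0.45]
  ]
}}

```text
time: 1.25
eef_pos: [0.3642, 0.2261, 0.2392]
tcp_rot: [0.152, 0.988, 0.0, -0.0]
contact_force: [-0.1, -0.2, -0.1]
opening: 0.277
finger_force: 0.0
```

Call:
{"op": "send_rows", "data": {
  "steps": [
    [-0.272,-0.347,0,73,-0.45],
    [-0.272,-0.347,0,73,-0.45],
    [-0.272,-0.347,0,73,-0.45],
    [-0.272,-0.347,0,73,-0.45],
    [-0.272,-0.347,0,73,-0.45],
    [-0.272,-0.347,0,73,-0.45],
    [-0.272,-0.347,0,73,-0.45],
    [-0.272,-0.347,0,73,-0.45],
    [-0.272,-0.347,0,73,-0.45],
    [-0.272,-0.347,0,73,-0.45],
    [-0.272,-0.347,0,73,-0.45],
    [-0.272,-0.347,0,73,-0.45]
  ]
}}

```text
time: 2.45
eef_pos: [0.5205, -0.183, 0.2388]
tcp_rot: [0.708, 0.706, 0.0, -0.001]
contact_force: [0.2, 0.2, -0.2]
opening: 0.277
finger_force: 0.0
```

Run:
```python
from h import *
np.set_printoptions(precision=4,suppress=True)
a,T=shot("wrist","w1");s=ctrl.get_state();print(T,s["time"],s["opening"],s["qpos"])
```

```text
[[ 0.0021  1.     -0.001   0.5205]
 [ 1.     -0.0021  0.001  -0.183 ]
 [ 0.001  -0.001  -1.      0.2388]
 [ 0.      0.      0.      1.    ]] 2.5 0.2735442720611974 [-0.5221  0.0154  1.8815  0.0003  1.2455 -0.5202]
```

View pics/w1.png

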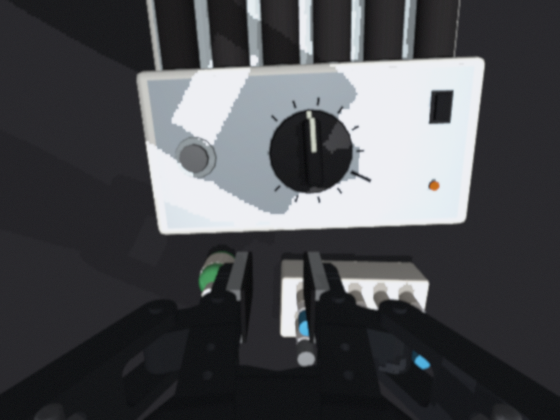

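The wrist view shows the dial's skirt around (311,151), the index line from (313,150) to (309,113), the long line from (353,172) to (370,181) and the button at (194,157). I'll take a second view from a shifted spot and measure both.

Call:
{"op": "send_rows", "data": {
  "steps": [
    [0.01,0.04,0,0,-0.45],
    [0.01,0.04,0,0,-0.45],
    [0.01,0.04,0,0,-0.45],
    [0.01,0.04,0,0,-0.45]
  ]
}}

```text
time: 2.9
eef_pos: [0.5601, -0.1744, 0.2396]
tcp_rot: [0.708, 0.706, -0.0, -0.0]
contact_force: [-0.4, 0.7, 0.9]
opening: 0.273
finger_force: 0.0
```

```bash
cat > det.py <<'E'
from h import *
np.set_printoptions(precision=4,suppress=True)
D0=np.array([.544,-.141,.115]);B0=np.array([.457,-.1435,.12])
def comp(m,near,amin,amax):
    n,l,s,c=cv2.connectedComponentsWithStats(m.astype(np.uint8));best=None
    for i in range(1,n):
        if amin<s[i,4]<amax:
            d=np.hypot(*(c[i]-near))
            if best is None or d<best[0]: best=(d,i)
    return l==best[1],c[best[1]]
def detect(im,T):
    g=cv2.cvtColor(im,cv2.COLOR_RGB2GRAY);dk=g<75
    p=proj("wrist",D0,T)
    m,_=comp(dk,p,1500,12000)
    h=cv2.convexHull(np.argwhere(m)[:,::-1].astype(np.int32));e=cv2.fitEllipse(h)
    fill=np.zeros(g.shape,np.uint8);cv2.fillConvexPoly(fill,h,1)
    sh=cv2.erode(fill,np.ones((3,3)))>0
    w,_=comp((g>110)&sh,p,20,900)
    pts=np.argwhere(w)[:,::-1].astype(np.float32)
    # long line: dark comp outside the dial, near predicted
    # long line: darkest elongated comp in an annulus 40..56 mm on the panel
    ll=None
    n,l,s,c=cv2.connectedComponentsWithStats(((g<90)&(fill==0)).astype(np.uint8))
    for i in range(1,n):
        if 8<s[i,4]<200:
            q=onz("wrist",c[i],.11,T);r=np.hypot(*(q-onz("wrist",e[0],.1125,T))[:2])
            if .036<r<.052 and max(s[i,2],s[i,3])>=13: ll=(l==i)
    b=proj("wrist",B0,T).astype(int);x0,y0=b-45
    cr=cv2.HoughCircles(cv2.medianBlur(g[y0:y0+90,x0:x0+90],3),cv2.HOUGH_GRADIENT,1,60,param1=80,param2=12,minRadius=11,maxRadius=24)
    bt=cr[0,0]+[x0,y0,0] if cr is not None else None
    return e,pts,ll,bt
def tri(uvs,Ts,n="wrist"):
    A=np.zeros((3,3));B=np.zeros(3)
    for uv,T in zip(uvs,Ts):
        o,d=ray(n,uv,T);P=np.eye(3)-np.outer(d,d);A+=P;B+=P@o
    return np.linalg.solve(A,B)
def report(im,T):
    e,pts,ll,bt=detect(im,T)
    c=onz("wrist",e[0],.1125,T);print("ellipse",e,"centre",c)
    P=np.argwhere(ll)[:,::-1];L=np.array([onz("wrist",q,.11,T)[:2] for q in P])-c[:2]
    r=np.hypot(*L.T);mm=L.mean(0);print("long r",r.min(),r.max(),"ang",np.degrees(np.arctan2(mm[1],mm[0])))
    W=np.array([onz("wrist",q,.137,T)[:2] for q in pts])-c[:2]
    S=W[np.hypot(*W.T)<.024];v=cv2.fitLine(S.astype(np.float32),cv2.DIST_HUBER,0,1e-4,1e-4).ravel()
    far=W[np.argsort(np.hypot(*W.T))[-8:]].mean(0);a=np.degrees(np.arctan2(v[1],v[0]))
    print("index bar-top line ang",a,"or",a+180,"off",v[2:],"far",far,np.degrees(np.arctan2(far[1],far[0])),"button",bt, None if bt is None else onz("wrist",bt[:2],.12,T))
    return e,bt,P.mean(0)
E
python3 - <<'E'
from det import *
im1=cv2.imread("pics/w1.png")[:,:,::-1].copy();T1=np.load("pics/w1_T.npy")
im2,T2=shot("wrist","w2");print(T2[:3,3])
r1=report(im1,T1);r2=report(im2,T2)
Ts=[T1,T2];print("tri dial",tri([r1[0][0],r2[0][0]],Ts),"long",tri([r1[2],r2[2]],Ts))
if r1[1] is not None and r2[1] is not None: print("button",tri([r1[1][:2],r2[1][:2]],Ts))
E
```

```text
[ 0.5601 -0.1744  0.2396]
ellipse ((310.287109375, 151.028076171875), (81.33387756347656, 83.62947845458984), 45.29542541503906) centre [ 0.5457 -0.143   0.1125]
long r 0.03714876043030292 0.053305855231422054 ang -26.30856718293668
index bar-top line ang -85.186165 or 94.813835 off [-0.0009  0.0133] far [-0.0041  0.0293] 97.90714560746758 button [194.5 157.5  14.4] [ 0.4574 -0.1468  0.12  ]
ellipse ((259.6850891113281, 161.99935913085938), (80.64595794677734, 82.11729431152344), 116.19171142578125) centre [ 0.5459 -0.143   0.1125]
long r 0.03680034907000961 0.05108392062667529 ang -26.602657119469644
index bar-top line ang -85.00892 or 94.99108 off [-0.0013  0.0135] far [-0.0011  0.03  ] 92.18857378515966 button [143.5 169.5  14.4] [ 0.4572 -0.1473  0.12  ]
tri dial [ 0.5458 -0.1432  0.1106] long [ 0.5833 -0.1611  0.1148]
button [ 0.4579 -0.1467  0.122 ]
```

Call:
{"op": "send_rows", "data": {
  "steps": [
    [0.031,-0.014,0,-5,-0.45],
    [0.031,-0.014,0.02,-5,-0.45],
    [0.031,-0.014,0.05,-5,-0.45],
    [0.031,-0.014,0.07,-5,-0.45],
    [0.031,-0.014,0.07,-5,-0.45],
    [0.031,-0.014,0.07,-5,-0.45]
  ]
}}

```text
time: 3.55
eef_pos: [0.5464, -0.1444, 0.1699]
tcp_rot: [0.678, 0.735, 0.0, 0.0]
contact_force: [0.0, 0.5, -0.2]
opening: 0.271
finger_force: 0.0
```

Run:
```python
from h import *
shot("wrist","w3")
```

```text
(no output)
```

View pics/w3.png

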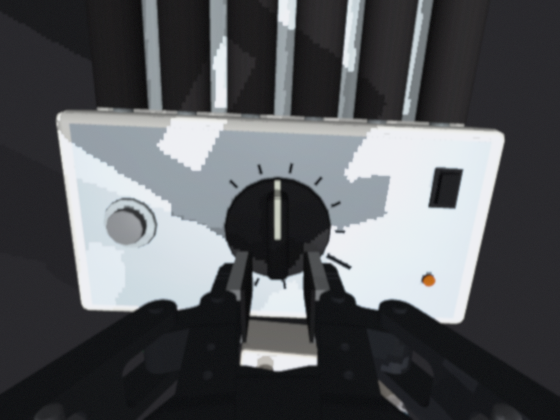

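The bar at column 277 lies midway between the fingers (about 243 and 315) and parallel to the pads. I'll go down.

Call:
{"op": "send_rows", "data": {
  "steps": [
    [0.001,0,0.015,0,-0.45],
    [0.001,0,0.03,0,-0.45],
    [0.001,0,0.041,0,-0.45],
    [0.001,0,0.041,0,-0.45],
    [0.001,0,0.041,0,-0.45]
  ]
}}

```text
time: 4.1
eef_pos: [0.5463, -0.1431, 0.1276]
tcp_rot: [0.677, 0.736, -0.0, -0.001]
contact_force: [-0.1, -0.3, -0.7]
opening: 0.278
finger_force: 0.0
```

Call:
{"op": "send_rows", "data": {
  "steps": [
    [0,0,0,3,-0.45],
    [0,0,0,6,-0.45],
    [0,0,0,9,-0.45],
    [0,0,0,12,-0.45],
    [0,0,0,15,-0.45],
    [0,0,0,18,-0.45],
    [0,0,0,21,-0.45],
    [0,0,0,24,-0.45],
    [0,0,0,27,-0.45],
    [0,0,0,30,-0.45],
    [0,0,0,33,-0.45],
    [0,0,0,36,-0.45]
  ]
}}

```text
time: 5.3
eef_pos: [0.5463, -0.1439, 0.1291]
tcp_rot: [0.872, 0.49, -0.001, 0.0]
contact_force: [-2.9, -0.7, 0.7]
opening: 0.28
finger_force: 1.3
```

Call:
{"op": "send_rows", "data": {
  "steps": [
    [0,0,0,3,-0.45],
    [0,0,0,6,-0.45],
    [0,0,0,9,-0.45],
    [0,0,0,12,-0.45],
    [0,0,0,15,-0.45],
    [0,0,0,18,-0.45],
    [0,0,0,21,-0.45],
    [0,0,0,24,-0.45],
    [0,0,0,27,-0.45],
    [0,0,0,30,-0.45],
    [0,0,0,33,-0.45],
    [0,0,0,36,-0.45]
  ]
}}

```text
time: 6.5
eef_pos: [0.5459, -0.1432, 0.1287]
tcp_rot: [0.981, 0.196, -0.001, -0.0]
contact_force: [-3.1, 1.7, 0.8]
opening: 0.275
finger_force: 1.2
```

Call:
{"op": "send_rows", "data": {
  "steps": [
    [0,0,0,3,-0.45],
    [0,0,0,6,-0.45],
    [0,0,0,9,-0.45],
    [0,0,0,12,-0.45],
    [0,0,0,15,-0.45],
    [0,0,0,18,-0.45],
    [0,0,0,21,-0.45],
    [0,0,0,24,-0.45],
    [0,0,0,27,-0.45],
    [0,0,0,30,-0.45],
    [0,0,0,33,-0.45],
    [0,0,0,36,-0.45]
  ]
}}

```text
time: 7.7
eef_pos: [0.546, -0.1427, 0.1286]
tcp_rot: [0.993, -0.117, -0.001, -0.0]
contact_force: [-1.9, 2.7, 1.4]
opening: 0.278
finger_force: 1.2
```

Run:
```python
from h import *
im,T=shot("wrist","w4");print(np.degrees(np.arctan2(T[1,0],T[0,0])),ctrl.get_state()["qpos"])
```

```text
-13.39233858396274 [-4.35514522e-01  1.64312471e-01  1.93699038e+00  3.52248768e-04
  1.04224538e+00  1.37037531e+00]
```

View pics/w4.png

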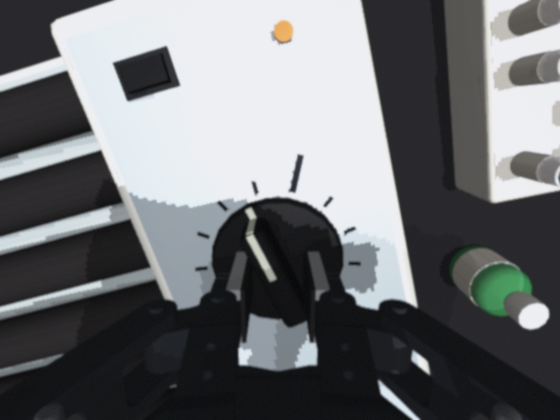

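The index line now runs from (272,280) to (248,233) and the long line is at (292,190) to (300,157), so about 38° remain. I'll compute it.

```bash
cat > ang.py <<'E'
from h import *
import sys
def ang(a,b,z,T): # angle of line from pixel a to b
    v=onz("wrist",b,z,T)-onz("wrist",a,z,T);return round(float(np.degrees(np.arctan2(v[1],v[0]))),1)
E
python3 - <<'E'
from ang import *
T=np.load("pics/w4_T.npy")
print(ang((272,280),(248,233),.137,T),ang((294,191),(300,156),.11,T))
c=np.array([.5458,-.143]);
for p,z in [((247,212),.115),((294,191),.11),((300,156),.11)]:
    v=onz("wrist",p,z,T)[:2]-c;print(np.hypot(*v),np.degrees(np.arctan2(v[1],v[0])))
E
```

```text
11.0 -22.1
0.029542909744632743 12.27602253774282
0.03658736100209969 -27.840627121129774
0.05313701155970723 -26.059739719974708
```

Call:
{"op": "send_rows", "data": {
  "steps": [
    [0,0,0,3,-0.45],
    [0,0,0,6,-0.45],
    [0,0,0,9,-0.45],
    [0,0,0,12,-0.45],
    [0,0,0,15,-0.45],
    [0,0,0,18,-0.45],
    [0,0,0,21,-0.45],
    [0,0,0,24,-0.45],
    [0,0,0,27,-0.45],
    [0,0,0,29,-0.45],
    [0,0,0,31,-0.45],
    [0,0,0,33,-0.45]
  ]
}}

```text
time: 8.95
eef_pos: [0.5464, -0.1427, 0.1286]
tcp_rot: [0.919, -0.393, -0.001, -0.0]
contact_force: [-1.1, 2.6, 0.6]
opening: 0.27
finger_force: 1.3
```

Call:
{"op": "send_rows", "data": {
  "steps": [
    [0,0,0,2,-0.45],
    [0,0,0,4,-0.45],
    [0,0,0,4,-0.45],
    [0,0,0,4,-0.45],
    [0,0,0,4,-0.45]
  ]
}}

```text
time: 9.45
eef_pos: [0.5468, -0.143, 0.1285]
tcp_rot: [0.905, -0.425, 0.0, -0.0]
contact_force: [-1.1, 2.4, -0.2]
opening: 0.278
finger_force: 1.0
```

Run:
```python
from h import *
im,T=shot("wrist","w5");print(np.degrees(np.arctan2(T[1,0],T[0,0])))
```

```text
-50.24698094031416
```

View pics/w5.png

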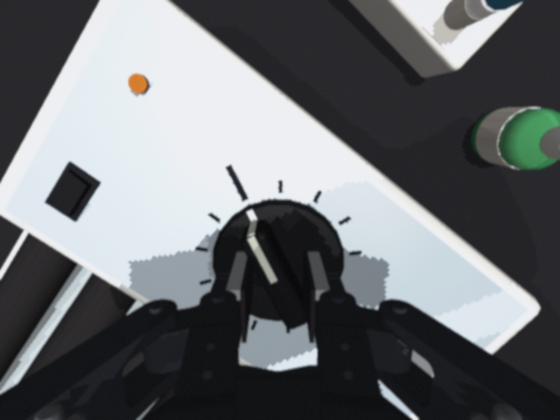

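The index tip (252,212) lies on the extension of the long line, which runs from (229,166) to (244,198). I'll back off, lift and verify.

Call:
{"op": "send_rows", "data": {
  "steps": [
    [0,0,0,-5,-0.45],
    [0,0,0,-10,-0.45],
    [0,0,0,-16,-0.45],
    [0,0,0,-22,-0.45],
    [0,0,0,-22,-0.45],
    [0,0,-0.015,-22,-0.45],
    [0,0,-0.04,-22,-0.45],
    [0,0,-0.08,-22,-0.45],
    [0,0,-0.1,-22,-0.45],
    [0,0,-0.1,-22,-0.45]
  ]
}}

```text
time: 10.5
eef_pos: [0.5491, -0.1445, 0.2345]
tcp_rot: [0.969, -0.245, 0.005, 0.001]
contact_force: [0.1, 0.2, 0.4]
opening: 0.277
finger_force: 0.0
```

Call:
{"op": "send_rows", "data": {
  "steps": [
    [-0.04,0,0,-8,-1],
    [-0.04,0,0,-16,-1],
    [-0.04,0,0,-24,-1],
    [-0.04,0,0,-32,-1],
    [-0.04,0,0,-40,-1],
    [-0.04,0,0,-48,-1],
    [-0.04,0,0,-56,-1],
    [-0.04,0,0,-60,-1],
    [-0.04,0,0,-60,-1],
    [-0.04,0,0,-60,-1]
  ]
}}

```text
time: 11.5
eef_pos: [0.5111, -0.1242, 0.2278]
tcp_rot: [0.962, 0.272, -0.0, -0.0]
contact_force: [-0.3, -0.1, 0.3]
opening: -0.005
finger_force: 0.0
```

Run:
```python
from det import *
im,T=shot("wrist","w6");print(T)
try: report(im,T)
except Exception as e: print(e)
print(proj("wrist",[.5458,-.143,.137],T),proj("wrist",[.4577,-.147,.12],T))
```

```text
[[ 0.8519  0.5237 -0.0009  0.5111]
 [ 0.5237 -0.8519  0.0003 -0.1242]
 [-0.0006 -0.0007 -1.      0.2278]
 [ 0.      0.      0.      1.    ]]
ellipse ((321.79449462890625, 179.00228881835938), (80.19334411621094, 84.36066436767578), 59.18607711791992) centre [ 0.5469 -0.1431  0.1125]
long r 0.03741242895079294 0.051932526822914875 ang -26.900595712947464
index bar-top line ang -24.407784 or 155.59222 off [ 0.0118 -0.0073] far [ 0.0226 -0.0119] -27.796772605685874 button [277.5 274.5  17.7] [ 0.4642 -0.1544  0.12  ]
[325.242  187.1579] [265.4077 276.4162]
```

View pics/w6.png

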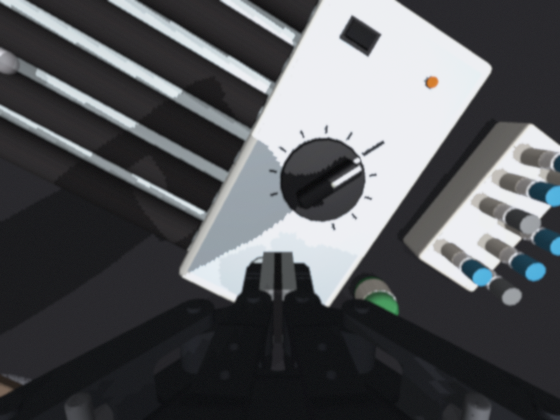

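The index line lies on the long line (-25° to -27° against -26.9°). I'll move above the button with the fingers shut.

Call:
{"op": "send_rows", "data": {
  "steps": [
    [-0.03,-0.004,0,0,-1],
    [-0.057,-0.009,0,0,-1],
    [-0.057,-0.009,0.03,0,-1],
    [-0.057,-0.009,0.06,0,-1],
    [-0.057,-0.009,0.085,0,-1],
    [-0.057,-0.009,0.085,0,-1],
    [-0.057,-0.009,0.085,0,-1]
  ]
}}

```text
time: 12.25
eef_pos: [0.4582, -0.1465, 0.1435]
tcp_rot: [0.962, 0.273, -0.0, -0.0]
contact_force: [-0.3, -0.0, 1.1]
opening: -0.007
finger_force: 0.0
```

Run:
```python
from h import *
im,T=shot("wrist","w7");b=np.array([.4577,-.1468,.12]);print(T,T[:3,:3].T@(b-T[:3,3]),proj("wrist",b,T))
shot("top","t7")
cv2.imwrite("pics/t7c.png",cv2.resize(np.array(im)[150:,100:460],None,fx=1.6,fy=1.6)[:,:,::-1])
```

```text
[[ 8.51054033e-01  5.25077840e-01 -5.43233640e-04  4.58164409e-01]
 [ 5.25078033e-01 -8.51054035e-01  2.99549436e-04 -1.46548740e-01]
 [-3.05034410e-04 -5.40172806e-04 -9.99999808e-01  1.43505757e-01]
 [ 0.00000000e+00  0.00000000e+00  0.00000000e+00  1.00000000e+00]] [-5.19997990e-04 -1.73181272e-05  2.35059292e-02] [275.00987198 254.35266125]
```

View pics/t7c.png

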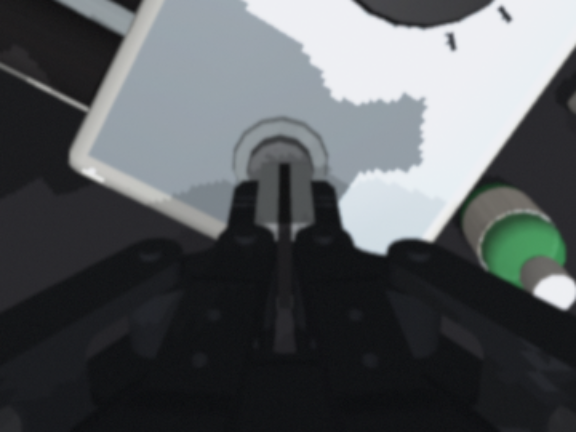

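The fingertips are centred over the button, which is at (282,160) in the crop. I'll press in small steps.

Call:
{"op": "send_rows", "data": {
  "steps": [
    [0,0,0.006,0,-1],
    [0,0,0.012,0,-1],
    [0,0,0.015,0,-1],
    [0,0,0.017,0,-1],
    [0,0,0.019,0,-1],
    [0,0,0.02,0,-1],
    [0,0,0.02,0,-1],
    [0,0,0.02,0,-1]
  ]
}}

```text
time: 13.15
eef_pos: [0.4581, -0.1465, 0.1236]
tcp_rot: [0.962, 0.273, -0.0, -0.0]
contact_force: [-1.5, 1.3, 4.0]
opening: -0.0
finger_force: 2.2
```

Call:
{"op": "send_rows", "data": {
  "steps": [
    [0,0,0.001,0,-1],
    [0,0,0.0015,0,-1],
    [0,0,0.002,0,-1],
    [0,0,0.002,0,-1],
    [0,0,0.002,0,-1]
  ]
}}

```text
time: 13.65
eef_pos: [0.4582, -0.1465, 0.1229]
tcp_rot: [0.962, 0.273, -0.0, -0.0]
contact_force: [-6.2, 3.1, 12.6]
opening: -0.001
finger_force: 6.1
```

The force of 12.6 N shows the button is on its stop. I'll release it and check.

Call:
{"op": "send_rows", "data": {
  "steps": [
    [0,0,-0.003,0,-1],
    [0,0,-0.008,0,-1],
    [0,0,-0.02,0,-1],
    [0,0,-0.05,0,-1],
    [0,0,-0.1,0,-1],
    [-0.02,0,-0.12,0,-1],
    [-0.02,0,-0.12,0,-1],
    [-0.02,0,-0.12,0,-1]
  ]
}}

```text
time: 14.45
eef_pos: [0.4412, -0.1572, 0.2415]
tcp_rot: [0.962, 0.273, 0.001, 0.0]
contact_force: [-0.0, 0.1, 0.5]
opening: -0.001
finger_force: 0.0
```

Run:
```python
from det import *
im,T=shot("wrist","w8");print(T[:3,3],ctrl.get_state()["contact_force"])
try: report(im,T)
except Exception as e: print(e)
a=cv2.imread("pics/top0.png");b,_=shot("top","t8");cv2.imwrite("pics/fin.png",np.hstack([cv2.resize(im,(400,300)),cv2.resize(b,(400,300))])[:,:,::-1])
```

```text
[ 0.4412 -0.1572  0.2415] [-0.5648 -0.025  -0.5455]
ellipse ((334.7065124511719, 73.4006118774414), (85.17463684082031, 92.67874145507812), 18.35127830505371) centre [ 0.5467 -0.1435  0.1125]
long r 0.03658802910747643 0.052717075065973035 ang -26.139557421405247
index bar-top line ang -25.019205 or 154.98079 off [ 0.0115 -0.0065] far [ 0.0199 -0.0106] -27.96309800457277 button [275.5 178.5  20.8] [ 0.4582 -0.1466  0.12  ]
```

View pics/fin.png

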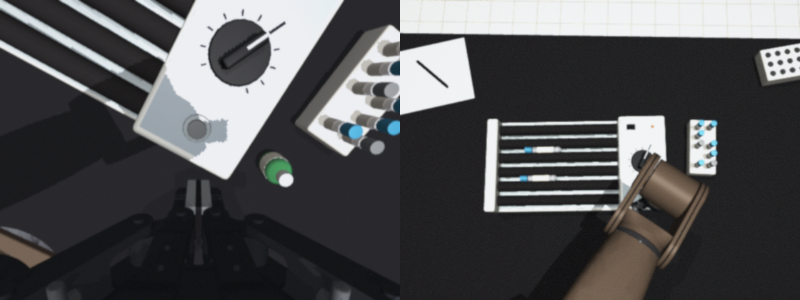

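The index (at about (265,42)) is in line with the long line, the button at (197,128) is up, the tubes, rack and bottle have not moved, and the arm is clear.

```bash
python3 -c "
from plant import ctrl
print(ctrl.sign_off())"
```

```text
the job is handed in; nothing more can be done
None
```

The dial is set on the long line (within about 2° in the final picture), and the start button was then pressed to its stop and is up again. The tubes, rack and bottle show no movement in the pictures, and I've handed the job in; no verdict came back.

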